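# Roll down a stick-on tile sheet

## Robot

A 6-joint arm with a two-finger parallel gripper is mounted at the origin on a cart in front of the work surface, level with it; the furniture and walls round the work are solid. World frame = base frame: x ahead of the robot, y to its left, z up, the work surface at z = 0. Lengths are in m, angles in rad, forces in N, time in s.
With the tool pointing down it reaches from about 0.375 to 0.9 m from the base axis. Payload 3.1 kg.
Tool frame: the origin (TCP) lies on the centre line of the jaws, within the pads' length; the fingertips stand 25 mm ahead of it and the grasp point (between the pads) lies 6 mm ahead of it (manip.tips_ahead is the distance from the TCP to the fingertips, in m); z points along the fingers, y is the direction in which the jaws open and shut (so a half turn about z gives the same grasp; the last joint's range is limited). The gripper opens to 85 mm and grips with 20 to 120 N. Pads are 22 mm wide; open, the fingers measure 114 mm over their backs; the gripper's body (76 mm by 85 mm) begins 54 mm behind the grasp point. The pads swing forward as they close: fully open they stand 13 mm farther back than shut.
Start: joints at [-1.308, 0.527, 1.433, -0, 1.181, -0.178], TCP at [0.267, -0.565, 0.256] pointing down, gripper open.
Joint ranges: [-3.08, 3.08], [-0.75, 2.2], [0.22, 2.44], [-1.43, 4.57], [0, 2.65], [-2.85, 2.85]. Speed limits (rad/s): [2.79, 2.79, 3.14, 3.14, 3.14, 3.14].

## Interface

Orientations are given as a unit quaternion [x, y, z, w].
In Python, from station import manip gives the robot as it stands.
- The arm moves only by the tool play_rows, never from a script. Its argument "steps" is a list that holds one entry, the list of rows, each a list of 6 numbers: the shift along the tool's x, y, z in m, then the turn, a rotation vector about the tool's x, y, z in degrees. In form: [[[x, y, z, rx, ry, rz], ...]]. A call has 1 to 10 rows; each row shifts and turns the commanded pose from where the row before left it, along the tool's axes as they then stand; what a row does not reach is not made up. A row lasts 1/8 s, in which the tool goes at most 62.5 mm and 10.7 degrees, less where a joint would pass 70% of its speed; a pose out of reach is approached as far as the arm can. A call is refused whole if a number of a shift passes 0.0625 or a number of a turn 10.7, either way. A call with a gripper value outside its range is refused whole. "fingers" is the opening, from 0 (shut) to 1 (fully open), set as the call begins (left out, the last holds). The fingers move at their own pace and stop on an object; "squeeze" is the grip in N (left out, the last holds). Time passes only in rows, so rows that do not move let the fingers close. It gives the time, the measured TCP pose, the force and the opening at its end, in the units of the state.
- manip.sense(): the state, without advancing time (a new reading comes with each control period).
- manip.snapshot(name): name is "side" or "top" or "wrist"; returns a dict with "img" (384x512x3 uint8, red, green, blue), "K" (3x3 intrinsics, pixels), "world_from_camera" (4x4, takes a point from camera to world coordinates). Camera axes: x right, y down, z forward; pixel columns grow to the right and rows downward; lengths in m; the calibration is good to about 2 mm. A picture is of the moment at which its call begins. There is no depth.
- manip.sign_off(): hands the job in, once; it reports no verdict.
Trained networks look in a picture, given as the dict that the camera call returned (one of the last four; its "shot" number tells which), for a name from the list of things; names that differ only in an ending like _2 or _b are one class to them, and where a whole thing is asked for, a point or a joint stands for the part that bears it (a point fixed in the world has none). Each returns a list of dicts, best first, with "score" (0 to 1); they miss things now and then, are a little off and sometimes report something else, mostly with a low value. They report only what shows in the picture. A call takes as long as a camera call. They do not tell look-alikes from the thing itself.
- manip.regions_of(label, picture): "pixels" (384x512 bool, what is visible of it) and "rect" ([left, top, right, bottom] in pixels, round what is visible of it).
- manip.pinpoint(label, picture): "point" ([column, row] in pixels: a listed point, or the origin of a listed thing).
The state is a dict: "t": time; "q": joint angles; "qd": joint speeds; "tau": joint torques, N m; "tcp_pos": TCP position; "tool_rot": TCP orientation; "force": force on the tool from outside, world axes, zero at the start; "ft_torque": the same for the moment, N m; "finger_gap": opening from 0.0 (shut) to 1.0 (fully open).
Only numpy, scipy, OpenCV 4.12 (cv2) and the standard library are available. Lean on these libraries where they do the work, as an engineer would, in place of code of your own. Each camera call takes 0.05 s, during which the arm holds its last target.

## Task

The stick-on sheet of four white tiles in the aluminium tray still stands proud of its edging. Take the wide hand roller from its stand and roll it along the middle of the sheet, square to it, from one end to the other, pressing down steadily on its spring but not slamming it, until every tile is bedded flush with the edging; then put the roller back upright, centred and square, in its own stand and let go. Leave the narrow roller where it is, and do not push the tiles with the gripper itself.

Things in the scene. Friction and masses are not known exactly. Their poses are not given: they have to be found in the camera images.
- panel: Fixed aluminium tray, 208 x 90 mm, edging 16 mm high all round, holding a flat sheet of four white tiles in a row along its x (long axis, rolling direction, level). Origin: centre of its underside, on the table. Tiles 44 mm (x) by 70 mm, centres at x = -69, -23, 23, 69 mm. Tile tops are 20 mm above the table at the start (4 mm proud), 16 mm when bedded flush (hard stop).
- tile_0 (a joint): How far tile number 0 (centre at x = -69 mm of the panel) is pressed down: 0 = 4 mm proud, as at the start; 0.004 m = flush with the edging. It takes about 2.5 N to push down and stays where it is pushed.
- tile_1 (a joint): How far tile number 1 (centre at x = -23 mm of the panel) is pressed down: 0 = 4 mm proud, as at the start; 0.004 m = flush with the edging. It takes about 2.5 N to push down and stays where it is pushed.
- tile_2 (a joint): How far tile number 2 (centre at x = 23 mm of the panel) is pressed down: 0 = 4 mm proud, as at the start; 0.004 m = flush with the edging. It takes about 2.5 N to push down and stays where it is pushed.
- tile_3 (a joint): How far tile number 3 (centre at x = 69 mm of the panel) is pressed down: 0 = 4 mm proud, as at the start; 0.004 m = flush with the edging. It takes about 2.5 N to push down and stays where it is pushed.
- roller: Wide hand roller, loose, about 0.33 kg, upright in its stand, z up. Origin: centre of the underside of its flat steel flange plate (90 mm along x, 110 along y, 6 thick). Under the plate a fork (60 mm along y, 20 along x) carries a free black rubber wheel, 40 mm diameter, 50 wide, axle along y, so it rolls along x, fore and aft alike. Wheel underside 62 mm below the origin when unloaded.
- roller_grip (a point): Centre of the roller's black ribbed grip block, 36 mm above the roller's origin. The block is 30 mm along x, 56 mm along y and stands 60 mm high on the flange plate. Take it from above, fingers closing along x (the 30 mm way). Axes as the roller's.
- roller_fork (a joint): How far the fork with the wheel is pushed up towards the flange plate on its spring: 0 unloaded, hard stop at 0.014 m. It starts to give at 4 N and takes 0.7 N more per mm (about 9 N at 7 mm).
- wheel (a joint): Turn of the roller's wheel on its axle, rad, 0 at the start, either sign; rolling 20 mm turns it 1 rad.
- stand: Fixed steel stand of the wide roller: two upright rails 70 mm high, 84 mm long along x, 12 thick, 84 mm clear between them along y, on a base 100 x 108 mm; open front, back and top. Origin: centre of the underside, on the table. The flange plate rests on both rails, roller's origin 70 mm above the stand's and centred, wheel hanging between; roller x along stand x, either way round.
- narrow_roller: Bystander, loose: a similar roller with a narrow wheel (20 mm), flange plate only 70 mm and grip only 26 mm along y, in its own narrower stand. Origin as for the wide roller. The two stands may change places.
There are look-alikes about, which are no part of the job. What is shaped like the roller but turquoise is not meant.

How it is judged:
By the outcome, as a careful person would: the job done as asked, in the order asked, and still so for the second after the job is handed in, with the robot touching nothing.
It also fails if it takes over 56 s, if anything falls off the work surface, if the arm or the gripper's body presses on something with over 40 N, if the wrist force passes 120 N, or if a joint passes its speed limit or range.

## Working session

There is one attempt and no reset: what is moved stays moved. The work goes in short steps, Python scripts to look and compute and a tool call to move; the robot and the scene stay as the last step left them, time stands still between calls to the robot, and variables do not carry over. Pictures are saved under pics/ and viewed, and the job is handed in when it is done.

Besides the shell and the picture viewer there is one more tool, called after ">>>" as a command line: name --argument value ..., lists and objects as JSON in quotes. play_rows: Moves the arm, as the interface text tells. Its arguments: {"type":"object","properties":{"steps":{"type":"array"},"fingers":{"type":"number"},"squeeze":{"type":"number"}},"required":["steps"]}

```bash
mkdir -p pics; ls; cat > h.py <<'E'
import numpy as np, cv2
from station import manip
from scipy.spatial.transform import Rotation as R
def snap(n,f=None):
    p=manip.snapshot(n)
    if f: cv2.imwrite('pics/'+f,cv2.cvtColor(p['img'],cv2.COLOR_RGB2BGR))
    return p
def toplane(p,uv,z):
    K=np.array(p['K']);T=np.array(p['world_from_camera'])
    d=T[:3,:3]@np.linalg.solve(K,[uv[0],uv[1],1.]);o=T[:3,3]
    return o+d*(z-o[2])/d[2]
def proj(p,X):
    K=np.array(p['K']);T=np.array(p['world_from_camera'])
    c=(np.array(X)-T[:3,3])@T[:3,:3]; u=c@K.T
    return u[...,:2]/u[...,2:]
E
python3 - <<'E'
from h import *
np.set_printoptions(precision=4,suppress=True)
s=manip.sense();print(s)
for n in ['top','side','wrist']:
    p=snap(n,n+'0.png');print(n,p['world_from_camera'])
    for l in ['roller','roller_grip','stand','panel','narrow_roller']:
        for f in (manip.pinpoint,):
            for r in f(l,p)[:4]: print(l,r['point'],round(r['score'],2),toplane(p,r['point'],{'roller':.07,'roller_grip':.106,'narrow_roller':.07}.get(l,0)))
E
```

```text
pics
{'t': 0.0, 'q': array([-1.3075,  0.5285,  1.4339,  0.    ,  1.1814, -0.1785]), 'qd': array([ 0.0013, -0.0013,  0.0017,  0.0001, -0.0004, -0.0017]), 'tau': array([ -0.0004, -44.2353, -17.8023,  -0.0002,   0.0086,  -0.    ]), 'tcp_pos': array([ 0.2671, -0.5643,  0.2553]), 'tool_rot': array([ 0.9757,  0.2191, -0.    , -0.0011]), 'force': array([-0.1134, -0.0822,  0.5693]), 'ft_torque': array([ 0.026 , -0.0139, -0.0287]), 'finger_gap': 0.9997100131295075}
top [[ 0.0196 -0.9821  0.1874  0.388 ]
 [-0.9998 -0.0212 -0.0065 -0.006 ]
 [ 0.0103 -0.1873 -0.9823  1.0187]
 [ 0.      0.      0.      1.    ]]
roller [330.9, 148.7] 0.67 [ 0.675  -0.1808  0.07  ]
roller [353.0, 228.0] 0.61 [ 0.5068 -0.2242  0.07  ]
roller_grip [362.4, 221.6] 0.72 [ 0.5155 -0.2348  0.106 ]
roller_grip [336.8, 138.3] 0.68 [ 0.6866 -0.1866  0.106 ]
panel [244.9, 217.0] 0.9 [ 0.5351 -0.0013  0.    ]
narrow_roller [156.1, 195.6] 0.78 [0.5658 0.1833 0.07  ]
side [[-0.9383 -0.1833  0.2931  0.2562]
 [-0.3457  0.5018 -0.7929  0.7864]
 [-0.0017 -0.8453 -0.5342  0.6336]
 [ 0.      0.      0.      1.    ]]
roller [234.9, 159.3] 0.96 [ 0.6685 -0.1634  0.07  ]
roller [295.4, 157.7] 0.82 [ 0.5201 -0.227   0.07  ]
roller [297.0, 148.4] 0.52 [ 0.5309 -0.2807  0.07  ]
roller_grip [298.2, 148.4] 0.97 [ 0.5104 -0.2136  0.106 ]
roller_grip [236.6, 145.3] 0.77 [ 0.6675 -0.1753  0.106 ]
stand [295.3, 178.4] 0.63 [ 0.5199 -0.2368  0.    ]
panel [264.1, 222.7] 0.75 [ 0.5332 -0.0143  0.    ]
panel [217.5, 245.7] 0.51 [0.6022 0.1015 0.    ]
narrow_roller [218.3, 246.7] 0.64 [0.5612 0.1794 0.07  ]
wrist [[ 0.4277 -0.8566 -0.2886  0.3403]
 [-0.9039 -0.4054 -0.1363 -0.5303]
 [-0.0003  0.3192 -0.9477  0.3745]
 [ 0.      0.      0.      1.    ]]
```

View pics/top0.png

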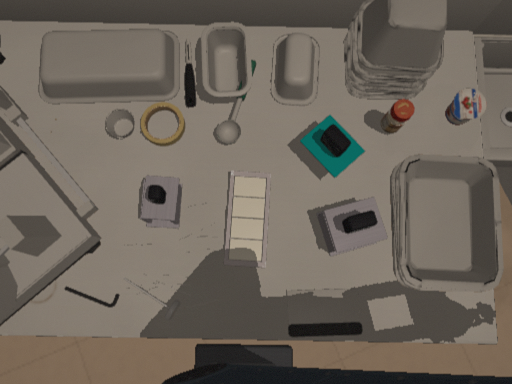

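View pics/side0.png

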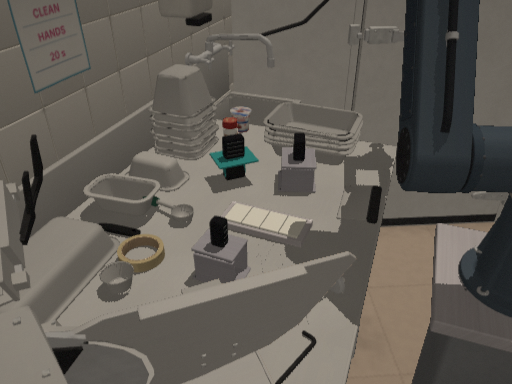

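```bash
python3 - <<'E'
import cv2
a=cv2.imread('pics/top0.png')[100:280,120:420];cv2.imwrite('pics/topc.png',cv2.resize(a,None,fx=2.6,fy=2.6,interpolation=cv2.INTER_CUBIC))
a=cv2.imread('pics/side0.png')[110:300,170:370];cv2.imwrite('pics/sidec.png',cv2.resize(a,None,fx=3.1,fy=3.1,interpolation=cv2.INTER_CUBIC))
E
```

```text
(no output)
```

View pics/topc.png

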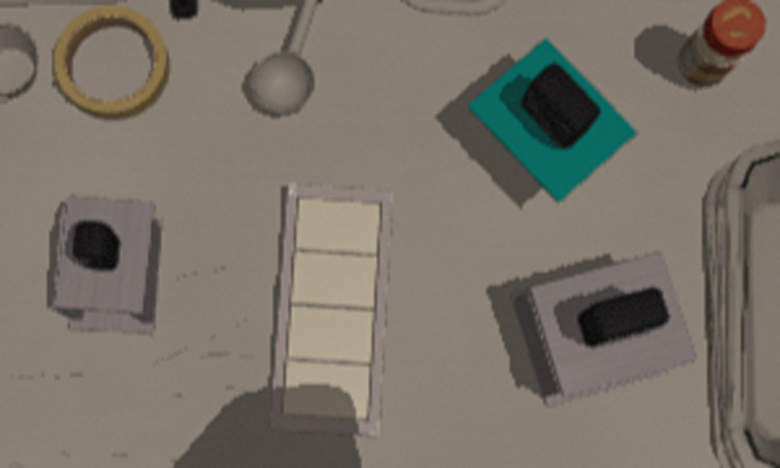

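View pics/sidec.png

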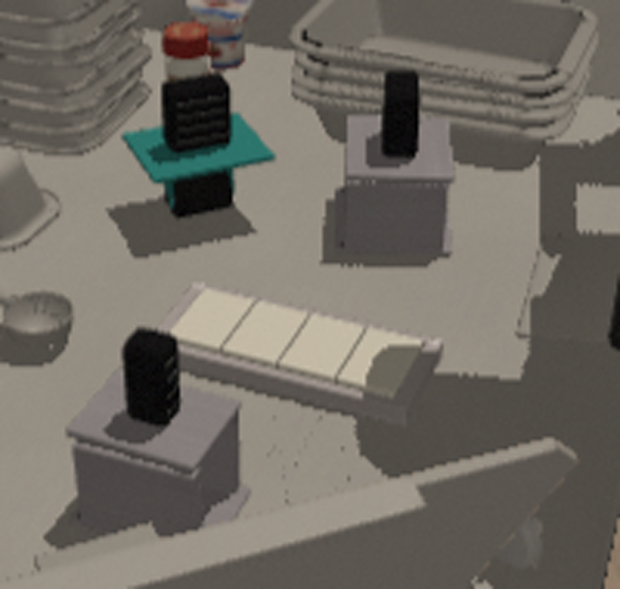

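The candidates are the turquoise roller at top(331,148), which the task excludes. The grey roller at (156,196) has a narrow grip and a narrow stand, so it is the bystander. The grey one at (353,228) has the long grip and wide plate, so **it's the one I want**. The close crops agree. Next I'll get rough poses from the corners.

```bash
cat >> h.py <<'E'
from scipy.optimize import least_squares
def rectfit(p,uv,z,L,W,x0):
    # uv: corners in order (+,+),(+,-),(-,-),(-,+) of L(x) x W(y); fit x,y,yaw
    B=np.array([[1,1],[1,-1],[-1,-1],[-1,1]])*[L/2,W/2]
    def f(v):
        c,s=np.cos(v[2]),np.sin(v[2]); P=B@np.array([[c,s],[-s,c]])+v[:2]
        return (proj(p,np.c_[P,np.full(4,z)])-uv).ravel()
    r=least_squares(f,x0); return r.x,r.fun
E
python3 - <<'E'
from h import *
np.set_printoptions(precision=4,suppress=True)
p=snap('top')
c=lambda l:np.array(l)/2.6+[120,100]
# roller x ~ world +x (image up), y ~ world left (image left)
uv=c([(527,295),(660,253),(695,357),(550,403)])
print(rectfit(p,uv,.076,.09,.11,[.51,-.23,.2]))
uv=c([(288,184),(393,192),(380,436),(273,428)])
v=rectfit(p,uv,.016,.208,.09,[.53,0,0]);print(v)
print([toplane(p,u,.016) for u in uv])
E
```

```text
(array([ 0.5111, -0.2246,  0.2938]), array([-1.0495, -1.6924, -1.4893,  0.3015, -0.9067,  2.2029,  3.3851,
       -0.7916]))
(array([ 0.5301, -0.0089, -0.0392]), array([ 0.0934, -0.1008,  0.2364, -0.7564,  0.326 ,  0.1158, -0.6412,
        0.6686]))
[array([0.6355, 0.0322, 0.016 ]), array([ 0.6305, -0.0574,  0.016 ]), array([ 0.4246, -0.0491,  0.016 ]), array([0.4293, 0.0388, 0.016 ])]
```

```bash
cat >> h.py <<'E'
def plan(pos,yaw,rows):
    """print rounded rows from the present pose to tool-down pose (yaw of tool x, rad), for checking"""
    s=manip.sense(); p=np.array(s['tcp_pos']); Rt=R.from_quat(s['tool_rot'])
    cy,sy=np.cos(yaw),np.sin(yaw)
    Rg=R.from_matrix(np.array([[cy,sy,0],[sy,-cy,0],[0,0,-1.]]))
    out=[]
    for k in range(rows):
        d=(np.array(pos)-p)/(rows-k); rv=(Rt.inv()*Rg).as_rotvec()/(rows-k)
        t=np.round(Rt.inv().apply(d),4); g=np.round(np.degrees(rv),2)
        out.append([float(x) for x in t]+[float(x) for x in g])
        p=p+Rt.apply(t); Rt=Rt*R.from_rotvec(np.radians(g))
    print(str(out).replace(' ','')); print('end',p.round(4))
E
python3 -c "
from h import *
plan([.511,-.225,.255],np.radians(106.8),9)"
```

```text
[[0.0406,-0.0226,0.0001,0.0,0.0,-9.05],[0.0437,-0.0159,0.0002,0.0,0.0,-9.05],[0.0456,-0.0088,0.0001,0.0,0.0,-9.06],[0.0465,-0.0015,0.0002,0.0,0.0,-9.05],[0.0461,0.0058,0.0001,0.0,0.0,-9.06],[0.0446,0.013,0.0002,0.0,0.0,-9.05],[0.042,0.0198,0.0001,-0.0,0.0,-9.06],[0.0384,0.0262,0.0002,-0.0,0.0,-9.05],[0.0338,0.032,0.0001,-0.0,0.0,-9.06]]
end [ 0.511 -0.225  0.255]
```

>>> play_rows --steps '[[[0.0406, -0.0226, 0, 0, 0, -9.05], [0.0437, -0.0159, 0, 0, 0, -9.05], [0.0456, -0.0088, 0, 0, 0, -9.05], [0.0465, -0.0015, 0, 0, 0, -9.05], [0.046, 0.0058, 0, 0, 0, -9.05], [0.0446, 0.013, 0, 0, 0, -9.05], [0.042, 0.0198, 0, 0, 0, -9.05], [0.0384, 0.0262, 0, 0, 0, -9.05], [0.0338, 0.032, 0, 0, 0, -9.05], [0, 0, 0, 0, 0, 0]]]' --fingers 1

```text
t: 2.2
tcp_pos: [0.5124, -0.2225, 0.2564]
tool_rot: [0.595, 0.804, 0.0, 0.0]
force: [-0.2, -1.4, -0.1]
finger_gap: 1.004
```

```bash
python3 - <<'E'
from h import *
np.set_printoptions(precision=4,suppress=True)
s=manip.sense();print(s['t'],s['q'],s['tcp_pos'],s['tool_rot'],s['force'])
p=snap('wrist','w1.png');p2=snap('top','top1.png');p3=snap('side','side1.png')
for q in (p,p2,p3):
  for l,z in [('roller',.07),('roller_grip',.106),('stand',0),('panel',0)]:
    for r in manip.pinpoint(l,q)[:3]: print(l,r['point'],round(r['score'],2),toplane(q,r['point'],z))
a=cv2.imread('pics/w1.png');cv2.imwrite('pics/w1b.png',cv2.resize(a,(800,600),interpolation=cv2.INTER_CUBIC))
a=cv2.imread('pics/top1.png')[100:280,120:420];cv2.imwrite('pics/topc1.png',cv2.resize(a,None,fx=2.6,fy=2.6,interpolation=cv2.INTER_CUBIC))
E
```

```text
2.2 [-0.61    0.4379  1.6011  0.0007  1.1024 -0.9077] [ 0.5124 -0.2225  0.2564] [0.5945 0.8041 0.0003 0.0001] [-0.1681 -1.4316 -0.0599]
roller [256.0, 178.0] 0.62 [ 0.5149 -0.2284  0.07  ]
roller_grip [255.1, 183.2] 0.92 [ 0.5123 -0.2234  0.106 ]
roller_grip [439.3, 190.6] 0.88 [ 0.6754 -0.1808  0.106 ]
roller [354.2, 227.2] 0.83 [ 0.5086 -0.2267  0.07  ]
roller_grip [356.2, 221.0] 0.91 [ 0.5164 -0.2225  0.106 ]
roller_grip [334.6, 141.2] 0.73 [ 0.6803 -0.182   0.106 ]
panel [245.7, 218.9] 0.85 [ 0.5309 -0.0032  0.    ]
roller [297.2, 158.3] 0.97 [ 0.5147 -0.2254  0.07  ]
roller [233.0, 158.2] 0.82 [ 0.6756 -0.1673  0.07  ]
roller_grip [234.0, 144.7] 0.7 [ 0.6753 -0.1761  0.106 ]
roller_grip [298.2, 146.2] 0.55 [ 0.5138 -0.2257  0.106 ]
stand [294.6, 181.5] 0.82 [ 0.5172 -0.2203  0.    ]
stand [299.1, 160.2] 0.65 [ 0.5383 -0.3416  0.    ]
panel [264.4, 223.1] 0.6 [ 0.532 -0.013  0.   ]
```

View pics/w1b.png

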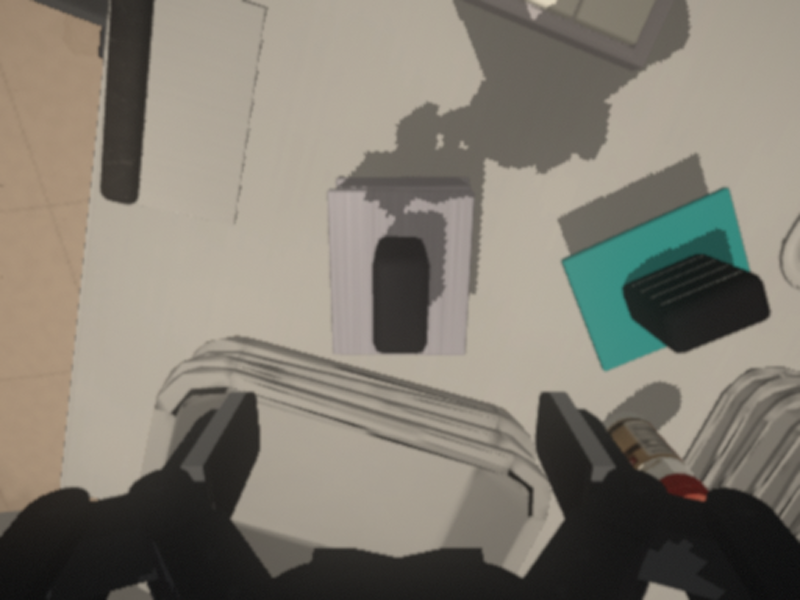

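View pics/topc1.png

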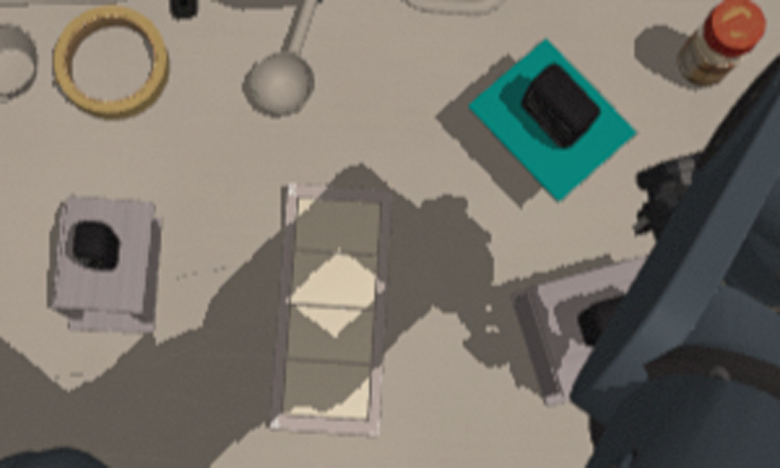

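```bash
python3 - <<'E'
from h import *
np.set_printoptions(precision=4,suppress=True)
a=cv2.imread('pics/w1.png')
cv2.imwrite('pics/w1z.png',cv2.resize(a[95:240,190:330],None,fx=4,fy=4,interpolation=cv2.INTER_CUBIC))
p=snap('wrist')
uv=np.array([(473,193),(466,354),(332,354),(328,190)])*.64
print(rectfit(p,uv,.076,.09,.11,[.51,-.23,.3]))
E
```

```text
(array([ 0.5125, -0.2293,  0.2834]), array([ 1.2786, -1.3272, -0.4936,  1.4443,  0.2629,  0.6981, -1.0732,
       -0.2989]))
```

View pics/w1z.png

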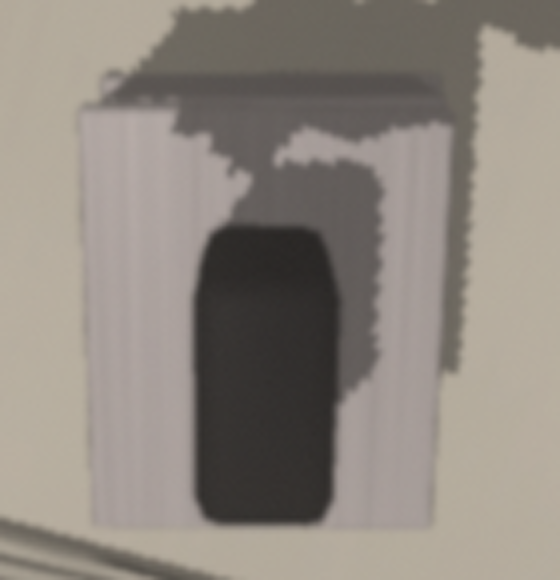

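```bash
python3 - <<'E'
from h import *
np.set_printoptions(precision=4,suppress=True)
p=snap('wrist')
z=lambda l:(np.array(l)+.0)/4+[190-.4,95-.4]
uv=z([(452,110),(434,526),(92,526),(82,109)])
v,r=rectfit(p,uv,.076,.09,.11,[.51,-.23,.3]);print(v,np.degrees(v[2]),r)
# grip top: from pixel edges, top z=.136, 30x56 
uvg=z([(320,300),(330,524),(196,524),(196,300)])
for u,w in [((196,400),(336,400)),((266,524),(266,524))]:
    A=toplane(p,z(u),.136);B=toplane(p,z(w),.136);print(A,B,np.linalg.norm(A-B),(A+B)/2)
c,s=np.cos(v[2]),np.sin(v[2])
for yy in(.028,-.028):print([ (4*(proj(p,[v[0]+c*x-s*yy,v[1]+s*x+c*yy,.136])-[190-.4,95-.4])) for x in (-.015,.015)])
E
```

```text
[ 0.5124 -0.2287  0.2875] 16.472656524224078 [ 1.2358 -0.6731 -0.0919  1.296   0.3581  0.8559 -1.4747 -0.9313]
[ 0.4981 -0.2305  0.136 ] [ 0.5254 -0.2223  0.136 ] 0.028544261866374834 [ 0.5117 -0.2264  0.136 ]
[ 0.5198 -0.2529  0.136 ] [ 0.5198 -0.2529  0.136 ] 0.0 [ 0.5198 -0.2529  0.136 ]
[array([191.0574, 277.1392]), array([343.0906, 277.9406])]
[array([194.278 , 535.2999]), array([335.9895, 536.0328])]
```

```bash
python3 - <<'E'
from h import *
s=manip.sense();print(s['t'],s['tcp_pos'],R.from_quat(s['tool_rot']).as_matrix().round(4),s['force'])
plan([.5122,-.2265,.165],np.radians(106.6),3)
E
```

```text
3.05 [ 0.51103388 -0.22516061  0.25631862] [[-0.2884  0.9575  0.    ]
 [ 0.9575  0.2884 -0.    ]
 [-0.      0.     -1.    ]] [ 0.59120597  0.26098673 -0.49106883]
[[-0.0005,0.0002,0.0304,0.0,0.0,0.05],[-0.0006,0.0003,0.0305,0.0,0.0,0.06],[-0.0005,0.0002,0.0304,0.0,0.0,0.05]]
end [ 0.5122 -0.2265  0.165 ]
```

>>> play_rows --steps '[[[-0.0017, 0.0007, 0.03, 0, 0, 0.15], [0, 0, 0.03, 0, 0, 0], [0, 0, 0.03, 0, 0, 0], [0, 0, 0.03, 0, 0, 0], [0, 0, 0.027, 0, 0, 0], [0, 0, 0, 0, 0, 0], [0, 0, 0, 0, 0, 0]]]' --fingers 1

```text
t: 3.92
tcp_pos: [0.5128, -0.2269, 0.1101]
tool_rot: [0.597, 0.802, 0.0, 0.001]
force: [-0.6, -0.6, 0.9]
finger_gap: 1.001
```

```bash
python3 - <<'E'
from h import *
s=manip.sense();print(s['t'],s['tcp_pos'],R.from_quat(s['tool_rot']).as_matrix().round(4),s['force'])
p=snap('wrist','w2.png');snap('side','side2.png')
a=cv2.imread('pics/w2.png');cv2.imwrite('pics/w2b.png',cv2.resize(a,(800,600)))
E
```

```text
3.925 [ 0.51281624 -0.22691687  0.11006202] [[-2.860e-01  9.582e-01  1.100e-03]
 [ 9.582e-01  2.860e-01 -8.000e-04]
 [-1.100e-03  9.000e-04 -1.000e+00]] [-0.55171794 -0.63788559  0.90009268]
```

View pics/w2b.png

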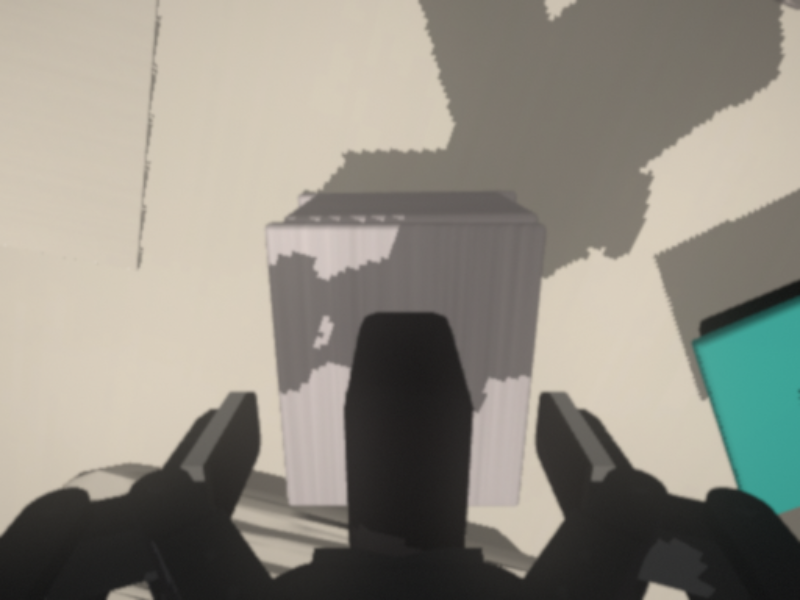

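>>> play_rows --steps '[[[0, 0.0015, 0.001, 0, 0, 0], [0, 0, 0, 0, 0, 0]]]' --fingers 1

```text
t: 4.28
tcp_pos: [0.514, -0.2263, 0.1089]
tool_rot: [0.597, 0.802, 0.0, 0.001]
force: [-0.2, 0.5, -0.2]
finger_gap: 1.002
```

>>> play_rows --steps '[[[0, 0, 0, 0, 0, 0], [0, 0, 0, 0, 0, 0], [0, 0, 0, 0, 0, 0], [0, 0, 0, 0, 0, 0], [0, 0, 0, 0, 0, 0], [0, 0, 0, 0, 0, 0], [0, 0, 0, 0, 0, 0], [0, 0, 0, 0, 0, 0]]]' --fingers 0 --squeeze 90

```text
t: 5.28
tcp_pos: [0.5141, -0.2263, 0.1086]
tool_rot: [0.598, 0.802, 0.0, 0.001]
force: [2.5, 0.2, 3.6]
finger_gap: 0.34
```

```bash
python3 - <<'E'
from h import *
np.set_printoptions(precision=4,suppress=True)
s=manip.sense();print(s['t'],s['q'],s['tcp_pos'],s['tool_rot'],R.from_quat(s['tool_rot']).as_matrix().round(4),s['force'],s['finger_gap'])
p=snap('wrist','w3.png')
a=cv2.imread('pics/w3.png');cv2.imwrite('pics/w3b.png',cv2.resize(a,(800,600)))
E
```

```text
5.275 [-0.6137  0.6555  1.713   0.0003  0.772  -0.9038] [ 0.5141 -0.2263  0.1086] [0.5976 0.8018 0.0001 0.0006] [[-0.2858  0.9583  0.0011]
 [ 0.9583  0.2858 -0.0005]
 [-0.0008  0.0009 -1.    ]] [2.4655 0.1641 3.6426] 0.3402846335220434
```

View pics/w3b.png

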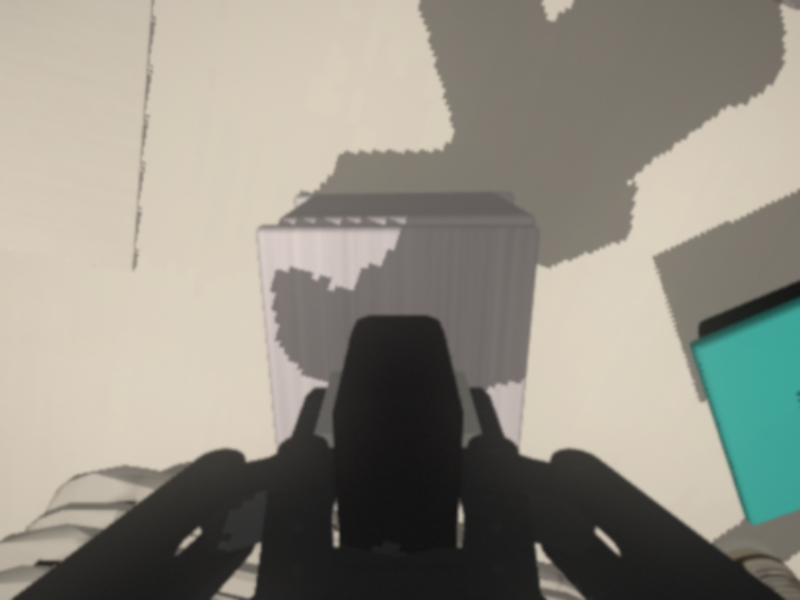

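>>> play_rows --steps '[[[0, 0, -0.015, 0, 0, 0], [0, 0, -0.03, 0, 0, 0], [0, 0, -0.035, 0, 0, 0], [0, 0, -0.035, 0, 0, 0], [0, 0, -0.025, 0, 0, 0], [0.04, 0, 0, 0, 0, 0], [0.05, 0, 0, 0, 0, 6.2], [0.03, 0, 0, 0, 0, 6.3], [0, 0, 0, 0, 0, 6.3], [0, 0, 0, 0, 0, 0]]]' --fingers 0

```text
t: 6.58
tcp_pos: [0.4814, -0.1097, 0.2481]
tool_rot: [0.72, 0.694, -0.001, -0.001]
force: [0.4, -1.3, -3.5]
finger_gap: 0.339
```

```bash
python3 - <<'E'
from h import *
np.set_printoptions(precision=4,suppress=True)
s=manip.sense();print(s['t'],s['q'],s['tcp_pos'],R.from_quat(s['tool_rot']).as_matrix().round(4),s['force'],s['finger_gap'])
p=snap('wrist','w4.png');p2=snap('top','top4.png');snap('side','side4.png')
a=cv2.imread('pics/w4.png');cv2.imwrite('pics/w4b.png',cv2.resize(a,(800,600)))
a=cv2.imread('pics/top4.png')[100:280,120:420];cv2.imwrite('pics/topc4.png',cv2.resize(a,None,fx=2.6,fy=2.6,interpolation=cv2.INTER_CUBIC))
E
```

```text
6.575 [-0.4505  0.3642  1.7633 -0.0005  1.0163 -0.4143] [ 0.4814 -0.1097  0.2481] [[ 0.036   0.9994 -0.0022]
 [ 0.9994 -0.036   0.0006]
 [ 0.0005 -0.0022 -1.    ]] [ 0.3872 -1.3134 -3.5072] 0.33884637213886
```

View pics/w4b.png

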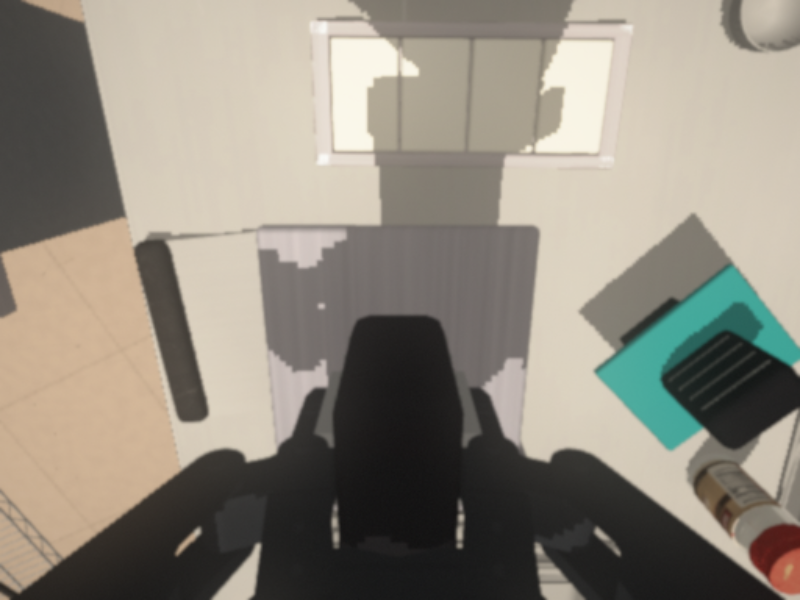

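View pics/topc4.png

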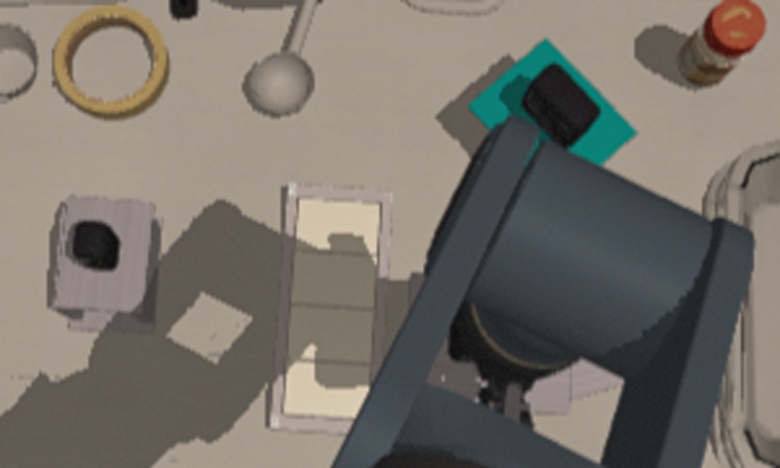

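View pics/side4.png

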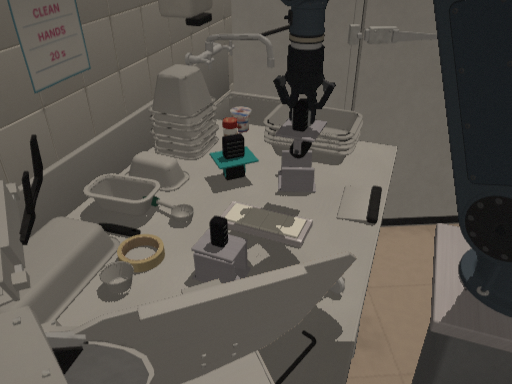

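```bash
python3 - <<'E'
import cv2
a=cv2.imread('pics/w4.png')
cv2.imwrite('pics/w4z.png',cv2.resize(a[5:115,190:415],None,fx=3.5,fy=3.5,interpolation=cv2.INTER_CUBIC))
E
```

```text
(no output)
```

View pics/w4z.png

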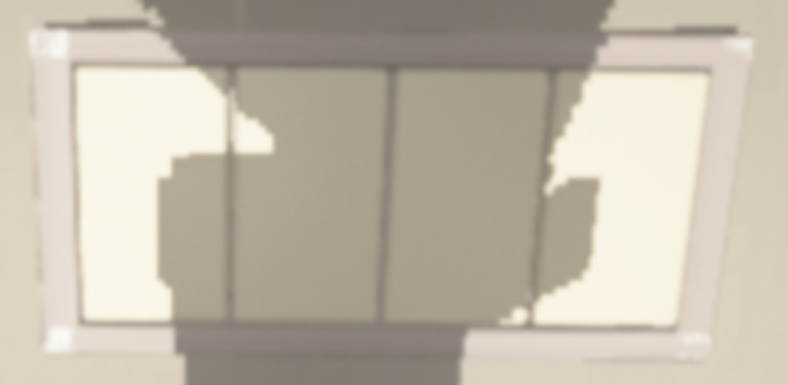

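```bash
python3 - <<'E'
from h import *
np.set_printoptions(precision=4,suppress=True)
p=snap('wrist')
z=lambda l:(np.array(l)-1.25)/3.5+[190,5]
print(np.array(p['world_from_camera'])[:3,3])
for c,zz,L,W in [([(751,38),(709,357),(46,352),(31,30)],.016,.208,.09),([(710,70),(677,326),(82,322),(76,65)],.020,.182,.070)]:
    v,r=rectfit(p,z(c),zz,L,W,[.53,0,0]);print(v,np.degrees(v[2]),r)
s=manip.sense();print(s['t'],s['tcp_pos'],s['force'])
# roller plate in the gripper: fit in tool at known height
pl=np.array([(539,226),(522,445),(276,445),(258,228)])*.64
for u in pl[[0,3]]:print(toplane(p,u,s['tcp_pos'][2]-.0386+.006))
E
```

```text
[ 0.4844 -0.0292  0.3664]
[ 0.5318 -0.0064 -0.0449] -2.5739126934546936 [ 1.4249 -0.8639 -0.0229  0.9269 -0.8191  0.7925 -0.6563 -0.3147]
[ 0.5319 -0.0063 -0.0445] -2.5503377597446337 [ 0.4526  0.0689  0.0785  0.067   0.1008 -0.1161 -0.6203  0.0615]
6.775 [ 0.4823 -0.1107  0.2482] [-0.2549 -0.3449 -3.366 ]
[ 0.5274 -0.0575  0.2156]
[ 0.4395 -0.0549  0.2156]
```

```bash
python3 - <<'E'
from h import *
plan([.4476,-.0034,.135],np.radians(87.55),6)
E
```

```text
[[0.0177,-0.0064,0.0189,-0.01,-0.0,0.05],[0.0176,-0.0065,0.0189,-0.01,-0.0,0.05],[0.0176,-0.0065,0.0188,-0.01,-0.0,0.05],[0.0177,-0.0065,0.0189,-0.0,-0.0,0.05],[0.0176,-0.0065,0.0188,-0.01,-0.01,0.04],[0.0177,-0.0065,0.0189,-0.0,-0.0,0.05]]
end [ 0.4476 -0.0034  0.135 ]
```

>>> play_rows --steps '[[[0.0177, -0.0065, 0.0, 0, 0, 0.3], [0.0177, -0.0065, 0.019, 0, 0, 0], [0.0177, -0.0065, 0.019, 0, 0, 0], [0.0177, -0.0065, 0.025, 0, 0, 0], [0.0177, -0.0065, 0.025, 0, 0, 0], [0.0177, -0.0065, 0.025, 0, 0, 0], [0, 0, 0, 0, 0, 0], [0, 0, 0, 0, 0, 0]]]' --fingers 0

```text
t: 7.78
tcp_pos: [0.449, -0.0028, 0.136]
tool_rot: [0.722, 0.692, 0.0, 0.001]
force: [0.4, 0.6, -3.9]
finger_gap: 0.343
```

```bash
python3 - <<'E'
from h import *
np.set_printoptions(precision=4,suppress=True)
s=manip.sense();print(s['t'],s['tcp_pos'],R.from_quat(s['tool_rot']).as_matrix().round(4),s['force'])
p=snap('wrist','w5.png');p2=snap('top','top5.png');snap('side','side5.png')
a=cv2.imread('pics/w5.png');cv2.imwrite('pics/w5b.png',cv2.resize(a,(800,600)))
a=cv2.imread('pics/top5.png')[100:280,120:420];cv2.imwrite('pics/topc5.png',cv2.resize(a,None,fx=2.6,fy=2.6,interpolation=cv2.INTER_CUBIC))
a=cv2.imread('pics/side5.png')[110:300,170:370];cv2.imwrite('pics/sidec5.png',cv2.resize(a,None,fx=3.1,fy=3.1,interpolation=cv2.INTER_CUBIC))
plan([.4476,-.0034,.135],np.radians(87.55),1)
E
```

```text
7.775 [ 0.449  -0.0028  0.136 ] [[ 0.0429  0.9991  0.0019]
 [ 0.9991 -0.0429 -0.0006]
 [-0.0005  0.0019 -1.    ]] [ 0.4076  0.5926 -3.8573]
[[-0.0001,-0.0017,0.0013,0.17,0.04,-0.08]]
end [ 0.4476 -0.0034  0.135 ]
```

View pics/w5b.png

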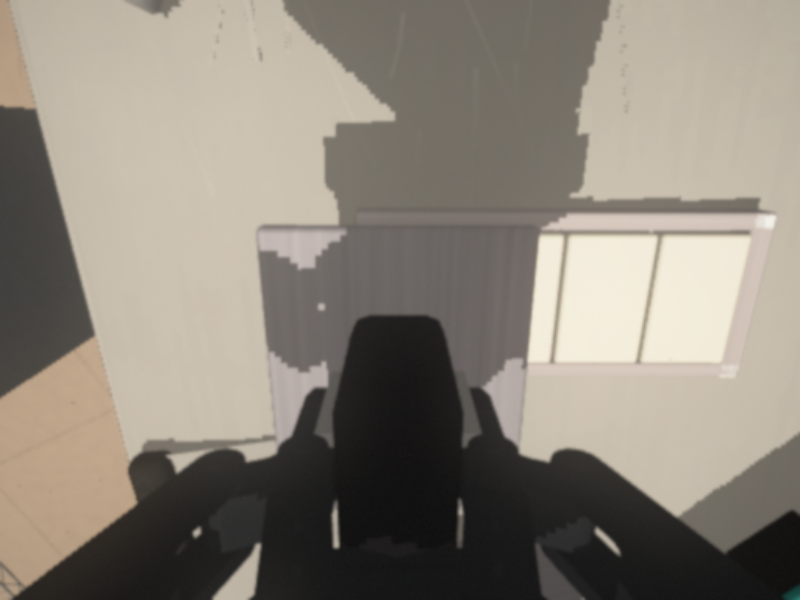

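View pics/sidec5.png

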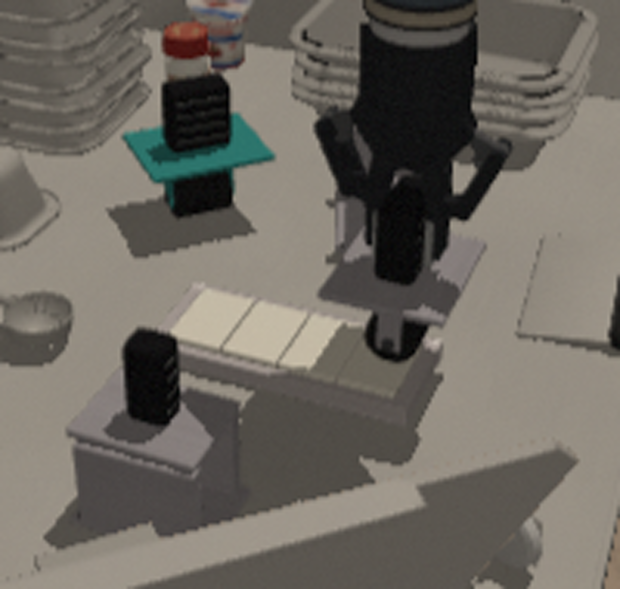

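View pics/topc5.png

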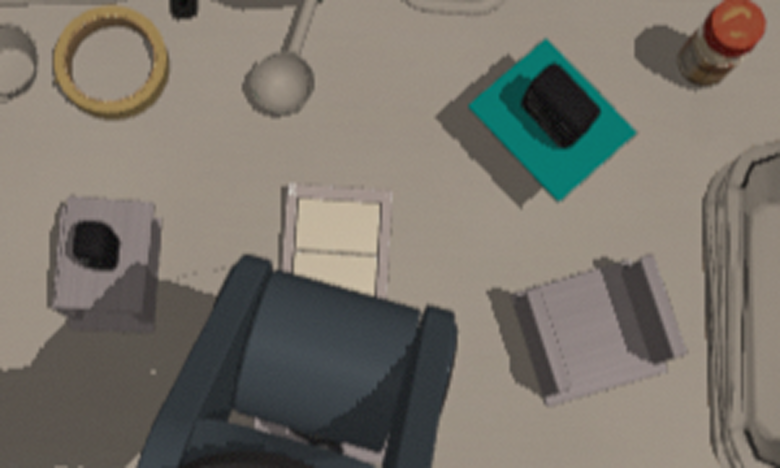

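```bash
python3 - <<'E'
from h import *
np.set_printoptions(precision=4,suppress=True)
p=snap('wrist')
v=[.5315,-.007,np.radians(-2.45)];c,s=np.cos(v[2]),np.sin(v[2])
w=lambda x,y,z:[v[0]+c*x-s*y,v[1]+s*x+c*y,z]
for q in [(.104,.045,.016),(.104,-.045,.016),(.091,.035,.02),(.091,-.035,.02),(.046,.035,.02),(.046,-.035,.02)]: print(q,proj(p,w(*q))/.64)
a=cv2.imread('pics/top5.png')[190:262,300:392];cv2.imwrite('pics/st5.png',cv2.resize(a,None,fx=8,fy=8,interpolation=cv2.INTER_CUBIC))
E
```

```text
(0.104, 0.045, 0.016) [777.5853 213.7873]
(0.104, -0.045, 0.016) [736.8185 377.6806]
(0.091, 0.035, 0.02) [752.1084 235.5358]
(0.091, -0.035, 0.02) [721.7371 364.5736]
(0.046, 0.035, 0.02) [660.4237 235.6709]
(0.046, -0.035, 0.02) [637.9314 364.7264]
```

View pics/st5.png

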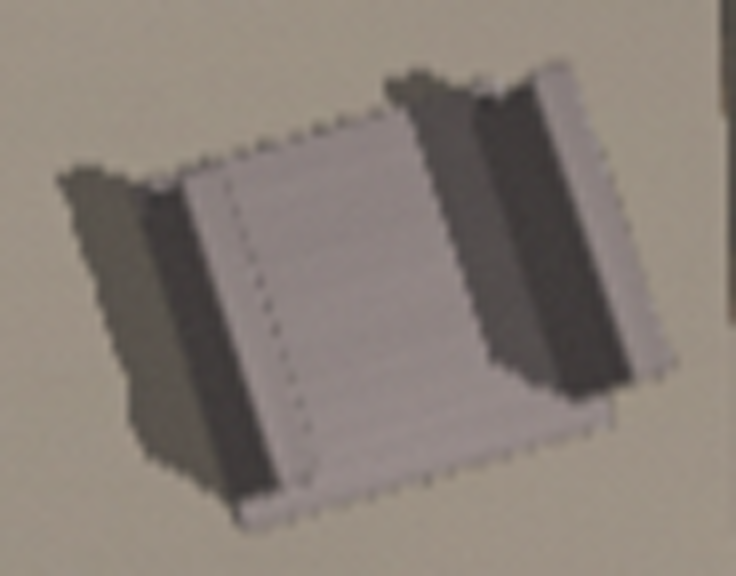

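```bash
python3 - <<'E'
from h import *
np.set_printoptions(precision=4,suppress=True)
p=snap('top')
uv=(np.array([(185,180),(572,66),(676,366),(279,488)])-3.5)/8+[300,190]
v,r=rectfit(p,uv,.07,.084,.108,[.51,-.22,.3]);print(v,np.degrees(v[2]),r)
E
```

```text
[ 0.5156 -0.2245  0.3052] 17.486327519566807 [-0.8163 -0.4132  0.1002 -0.5351  0.5277  0.6406  0.1834  0.264 ]
```

>>> play_rows --steps '[[[0, -0.001, 0.005, 0, 0, 0], [0, 0, 0.003, 0, 0, 0], [0, 0, 0.003, 0, 0, 0], [0, 0, 0.003, 0, 0, 0], [0, 0, 0.003, 0, 0, 0], [0, 0, 0, 0, 0, 0]]]'

```text
t: 8.78
tcp_pos: [0.447, -0.0026, 0.1181]
tool_rot: [0.722, 0.692, -0.0, -0.0]
force: [-0.5, 0.5, -4.0]
finger_gap: 0.337
```

>>> play_rows --steps '[[[-0.0005, 0, 0.002, 0, 0, 0], [0, 0, 0.0015, 0, 0, 0], [0, 0, 0.0015, 0, 0, 0], [0, 0, 0, 0, 0, 0]]]'

```text
t: 9.28
tcp_pos: [0.4473, -0.003, 0.1135]
tool_rot: [0.722, 0.692, 0.0, 0.0]
force: [-0.5, 2.1, 2.9]
finger_gap: 0.342
```

```bash
python3 - <<'E'
from h import *
np.set_printoptions(precision=4,suppress=True)
s=manip.sense();print(s['t'],s['tcp_pos'],s['force'],s['ft_torque'])
p=snap('side','side6.png')
a=cv2.imread('pics/side6.png')[180:250,240:330];cv2.imwrite('pics/sidec6.png',cv2.resize(a,None,fx=8,fy=8,interpolation=cv2.INTER_CUBIC))
E
```

```text
9.275 [ 0.4473 -0.003   0.1135] [-0.5244  2.0672  2.9432] [ 0.5203 -0.0271 -0.0244]
```

View pics/sidec6.png

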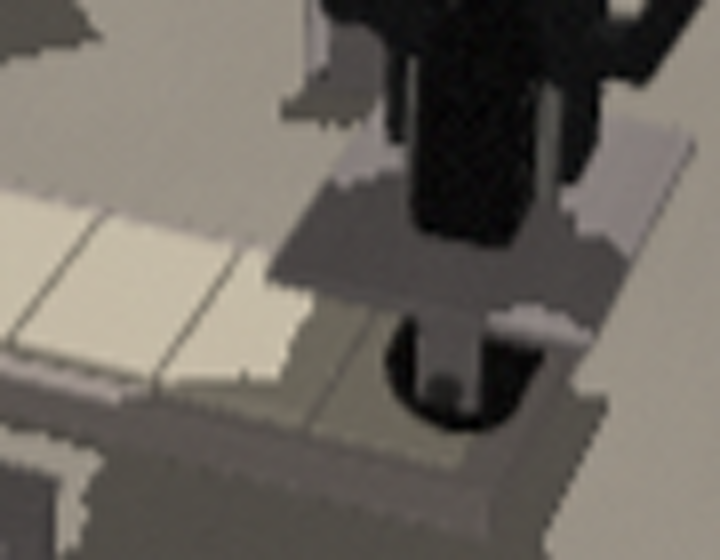

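>>> play_rows --steps '[[[0, 0, 0.0015, 0, 0, 0], [0, 0, 0.0012, 0, 0, 0], [0, 0.004, 0, 0, 0, 0], [0, 0.008, 0, 0, 0, 0], [0, 0.008, 0, 0, 0, 0], [0, 0.008, 0, 0, 0, 0], [0, 0.008, 0, 0, 0, 0], [0, 0.008, 0, 0, 0, 0]]]'

```text
t: 10.32
tcp_pos: [0.491, -0.005, 0.1107]
tool_rot: [0.722, 0.692, -0.0, -0.0]
force: [0.2, 2.1, 5.1]
finger_gap: 0.341
```

```bash
python3 - <<'E'
from h import *
np.set_printoptions(precision=4,suppress=True)
s=manip.sense();print(s['t'],s['tcp_pos'],s['force'],s['ft_torque'],R.from_quat(s['tool_rot']).as_matrix().round(4))
d=s['tcp_pos'][:2]-np.array([.5315,-.007]);a=np.radians(-2.45);print('panel xy',d@[np.cos(a),np.sin(a)],d@[-np.sin(a),np.cos(a)])
E
```

```text
10.325 [ 0.491  -0.005   0.1107] [0.2341 2.0572 5.0901] [ 0.5263  0.0913 -0.0043] [[ 0.0435  0.9991 -0.0004]
 [ 0.9991 -0.0435  0.0001]
 [ 0.0001 -0.0004 -1.    ]]
panel xy -0.04052807532742841 0.0002935483538936881
```

>>> play_rows --steps '[[[0, 0.008, 0, 0, 0, 0], [0, 0.008, 0, 0, 0, 0], [0, 0.008, 0, 0, 0, 0], [0, 0.008, 0, 0, 0, 0], [0, 0.008, 0, 0, 0, 0], [0, 0.008, 0, 0, 0, 0], [0, 0.008, 0, 0, 0, 0], [0, 0.008, 0, 0, 0, 0]]]'

```text
t: 11.32
tcp_pos: [0.5554, -0.0079, 0.1109]
tool_rot: [0.722, 0.692, 0.0, 0.0]
force: [-0.7, 2.2, 6.6]
finger_gap: 0.338
```

```bash
python3 - <<'E'
from h import *
np.set_printoptions(precision=4,suppress=True)
s=manip.sense();print(s['t'],s['tcp_pos'],s['force'],s['ft_torque'],s['tool_rot'])
d=s['tcp_pos'][:2]-np.array([.5315,-.007]);a=np.radians(-2.45);print('panel xy',d@[np.cos(a),np.sin(a)],d@[-np.sin(a),np.cos(a)])
E
```

```text
11.325 [ 0.5554 -0.0079  0.1109] [-0.705   2.2265  6.6181] [ 0.3989  0.0744 -0.0536] [0.7223 0.6915 0.0002 0.0003]
panel xy 0.023945019090984287 0.00014857597719686403
```

>>> play_rows --steps '[[[0, 0.008, 0, 0, 0, 0], [0, 0.008, 0, 0, 0, 0], [0, 0.008, 0, 0, 0, 0], [0, 0.008, 0, 0, 0, 0], [0, 0.008, 0, 0, 0, 0], [0, 0.008, 0, 0, 0, 0], [0, 0.007, 0, 0, 0, 0], [0, 0.004, 0, 0, 0, 0], [0, 0, 0, 0, 0, 0]]]'

```text
t: 12.45
tcp_pos: [0.6151, -0.0106, 0.1111]
tool_rot: [0.722, 0.692, 0.001, 0.001]
force: [-0.2, 1.1, 5.0]
finger_gap: 0.339
```

```bash
python3 - <<'E'
from h import *
np.set_printoptions(precision=4,suppress=True)
s=manip.sense();print(s['t'],s['tcp_pos'],s['force'],s['ft_torque'],s['tool_rot'])
d=s['tcp_pos'][:2]-np.array([.5315,-.007]);a=np.radians(-2.45);print('panel xy',d@[np.cos(a),np.sin(a)],d@[-np.sin(a),np.cos(a)])
p=snap('side','side7.png')
a=cv2.imread('pics/side7.png')[180:250,210:330];cv2.imwrite('pics/sidec7.png',cv2.resize(a,None,fx=6.5,fy=6.5,interpolation=cv2.INTER_CUBIC))
E
```

```text
12.45 [ 0.6151 -0.0106  0.1111] [-0.246   1.0516  4.9836] [ 0.322  -0.0917 -0.0215] [0.7224 0.6915 0.0008 0.0011]
panel xy 0.08372440843808342 1.1052377487004371e-05
```

View pics/sidec7.png

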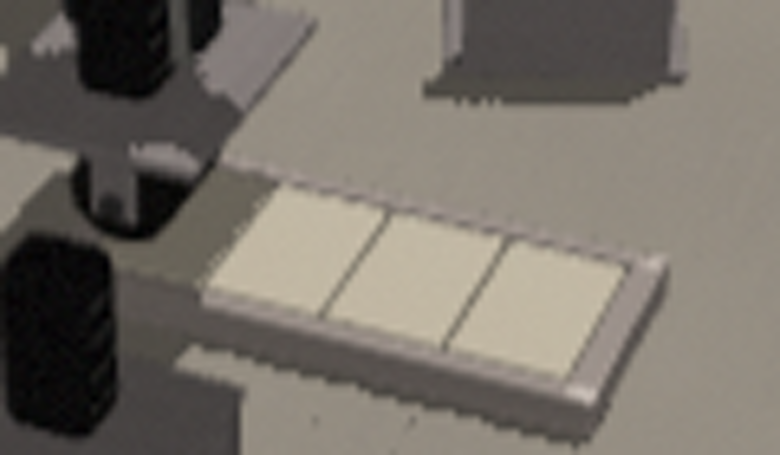

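>>> play_rows --steps '[[[0, 0, -0.004, 0, 0, 0], [0, 0, -0.01, 0, 0, 0], [0, 0, -0.03, 0, 0, 0], [0, 0, -0.035, 0, 0, 0], [0, 0, -0.035, 0, 0, 0], [0, 0, -0.026, 0, 0, 0], [0, 0, 0, 0, 0, 0]]]'

```text
t: 13.38
tcp_pos: [0.6145, -0.0108, 0.2521]
tool_rot: [0.722, 0.692, 0.001, 0.002]
force: [1.0, -0.1, -4.0]
finger_gap: 0.342
```

```bash
python3 - <<'E'
from h import *
plan([.383,-.265,.25],np.radians(107),9)
E
```

```text
[[-0.0293,-0.0245,0.0002,0.02,0.01,-2.16],[-0.0284,-0.0256,0.0002,0.02,0.01,-2.17],[-0.0274,-0.0266,0.0002,0.02,0.01,-2.16],[-0.0264,-0.0276,0.0002,0.02,0.01,-2.17],[-0.0253,-0.0286,0.0002,0.02,0.01,-2.16],[-0.0242,-0.0295,0.0002,0.02,0.01,-2.17],[-0.0231,-0.0304,0.0002,0.02,0.01,-2.16],[-0.0219,-0.0313,0.0002,0.02,0.02,-2.17],[-0.0207,-0.0321,0.0003,0.01,0.01,-2.16]]
end [ 0.383 -0.265  0.25 ]
```

>>> play_rows --steps '[[[-0.0293, -0.0245, 0, 0, 0, -2.16], [-0.0284, -0.0256, 0, 0, 0, -2.17], [-0.0274, -0.0266, 0, 0, 0, -2.16], [-0.0264, -0.0276, 0, 0, 0, -2.17], [-0.0253, -0.0286, 0, 0, 0, -2.16], [-0.0242, -0.0295, 0, 0, 0, -2.17], [-0.0231, -0.0304, 0, 0, 0, -2.16], [-0.0219, -0.0313, 0, 0, 0, -2.17], [-0.0207, -0.0321, 0, 0, 0, -2.16]]]'

```text
t: 14.5
tcp_pos: [0.3804, -0.2644, 0.2489]
tool_rot: [0.594, 0.804, 0.0, -0.002]
force: [-0.3, -0.9, -4.1]
finger_gap: 0.34
```

>>> play_rows --steps '[[[0, 0, 0, 0, 0, 0], [0, 0, 0, 0, 0, 0], [0, 0, 0, 0, 0, 0], [0, 0, 0, 0, 0, 0]]]'

```text
t: 15.0
tcp_pos: [0.3828, -0.2637, 0.2504]
tool_rot: [0.594, 0.804, 0.0, -0.0]
force: [0.3, 0.2, -5.3]
finger_gap: 0.34
```

```bash
python3 - <<'E'
from h import *
np.set_printoptions(precision=4,suppress=True)
s=manip.sense();print(s['t'],s['tcp_pos'],R.from_quat(s['tool_rot']).as_matrix().round(4),s['force'],s['qd'])
p=snap('wrist','w8.png');p2=snap('top','top8.png');snap('side','side8.png')
a=cv2.imread('pics/w8.png');cv2.imwrite('pics/w8b.png',cv2.resize(a,(800,600)))
a=cv2.imread('pics/top8.png')[100:280,120:420];cv2.imwrite('pics/topc8.png',cv2.resize(a,None,fx=2.6,fy=2.6,interpolation=cv2.INTER_CUBIC))
a=cv2.imread('pics/side8.png')[180:270,210:330];cv2.imwrite('pics/sidec8.png',cv2.resize(a,None,fx=6.5,fy=6.5,interpolation=cv2.INTER_CUBIC))
E
```

```text
15.0 [ 0.3828 -0.2637  0.2504] [[-0.2937  0.9559 -0.0003]
 [ 0.9559  0.2937  0.0004]
 [ 0.0005 -0.0002 -1.    ]] [ 0.2987  0.187  -5.3158] [ 0.0002 -0.0018 -0.0034  0.0003  0.0003 -0.0018]
```

View pics/w8b.png

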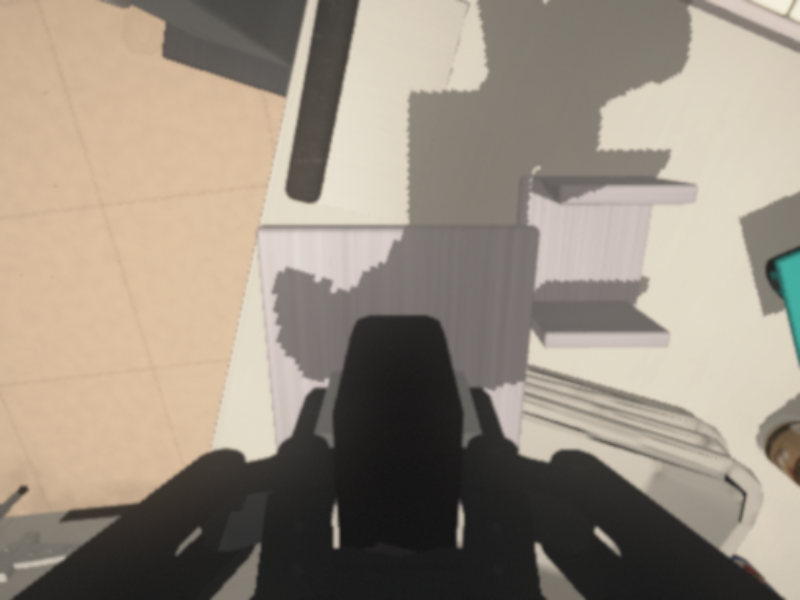

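View pics/topc8.png

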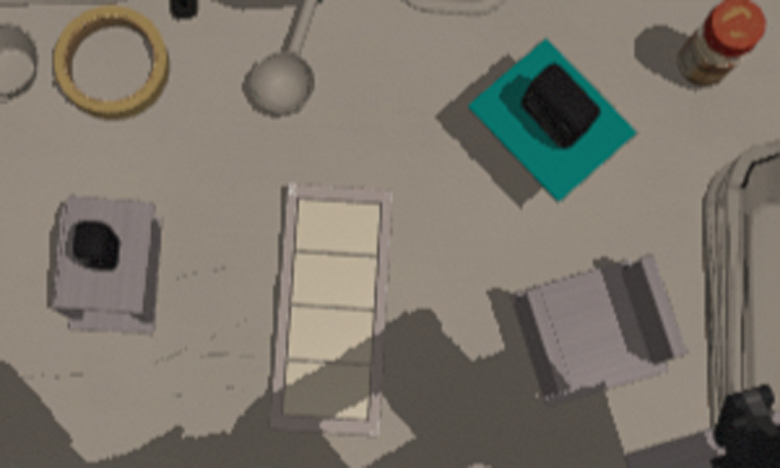

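View pics/sidec8.png

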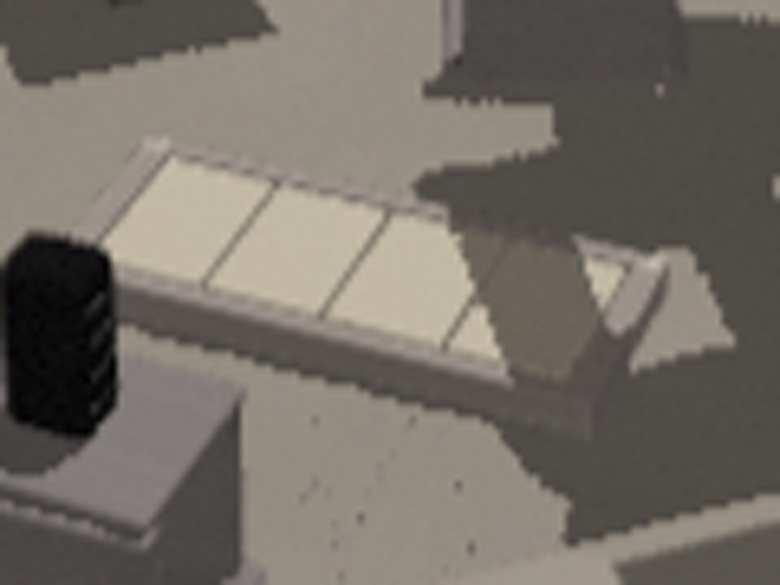

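```bash
python3 - <<'E'
import cv2
a=cv2.imread('pics/w8.png')
cv2.imwrite('pics/w8z.png',cv2.resize(a[100:235,325:455],None,fx=4.4,fy=4.4,interpolation=cv2.INTER_CUBIC))
E
```

```text
(no output)
```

View pics/w8z.png

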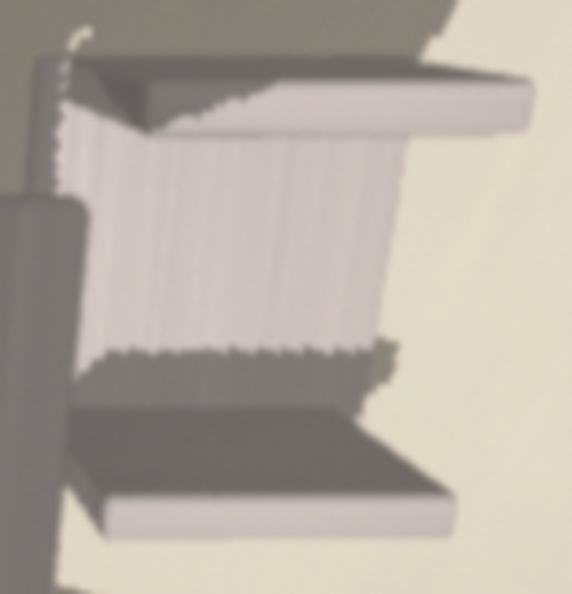

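```bash
python3 - <<'E'
from h import *
np.set_printoptions(precision=4,suppress=True)
p=snap('wrist')
z=lambda l:(np.array(l)-1.7)/4.4+[325,100]
v,r=rectfit(p,z([(534,79),(453,538),(108,537),(150,78)]),.07,.084,.108,[.51,-.22,.3]);print('outer',v,np.degrees(v[2]),r)
v,r=rectfit(p,z([(528,132),(456,496),(105,496),(150,133)]),.07,.084,.084,[.51,-.22,.3]);print('inner',v,np.degrees(v[2]),r)
s=manip.sense();t=s['tcp_pos']
# plate in hand
zt=t[2]-.0386+.006
A=toplane(p,np.array([539,227])*.64,zt);B=toplane(p,np.array([258,227])*.64,zt);print(A,B,np.linalg.norm(A-B),(A+B)/2-t,np.degrees(np.arctan2(*(A-B)[[1,0]])))
M=R.from_quat(s['tool_rot']).as_matrix();print(np.degrees(np.arctan2(M[1,1],M[0,1])), M.T@((A+B)/2-t))
a=cv2.imread('pics/w8.png');cv2.imwrite('pics/w8p.png',cv2.resize(a[135:165,155:355],None,fx=4,fy=8,interpolation=cv2.INTER_CUBIC))
E
```

```text
outer [ 0.5154 -0.2224  0.3058] 17.51970773468467 [ 1.4315 -0.745   0.303   0.0525 -1.2005  0.8246 -0.6311  0.2024]
inner [ 0.5153 -0.2226  0.2905] 16.642960785190443 [ 0.7843  0.9598  0.7152 -0.2483 -0.1875 -0.8317 -1.2679  0.0687]
[ 0.408  -0.1989  0.218 ] [ 0.3239 -0.2248  0.218 ] 0.08800131661051636 [-0.0167  0.0523 -0.0326] 17.07394105690172
17.039529883169912 [ 0.0549 -0.0006  0.0326]
```

View pics/w8p.png

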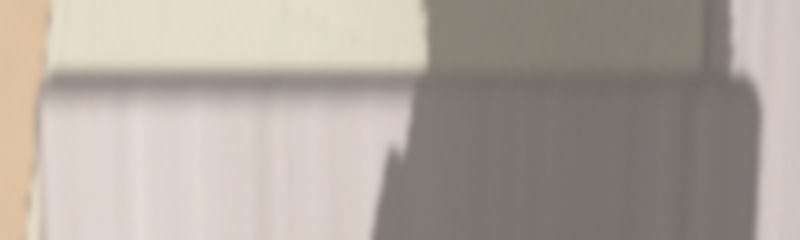

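```bash
python3 - <<'E'
import cv2
a=cv2.imread('pics/top0.png')[190:262,300:392];cv2.imwrite('pics/st0.png',cv2.resize(a,None,fx=8,fy=8,interpolation=cv2.INTER_CUBIC))
a=cv2.imread('pics/top8.png')[190:262,300:392];cv2.imwrite('pics/st8.png',cv2.resize(a,None,fx=8,fy=8,interpolation=cv2.INTER_CUBIC))
E
```

```text
(no output)
```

View pics/st0.png

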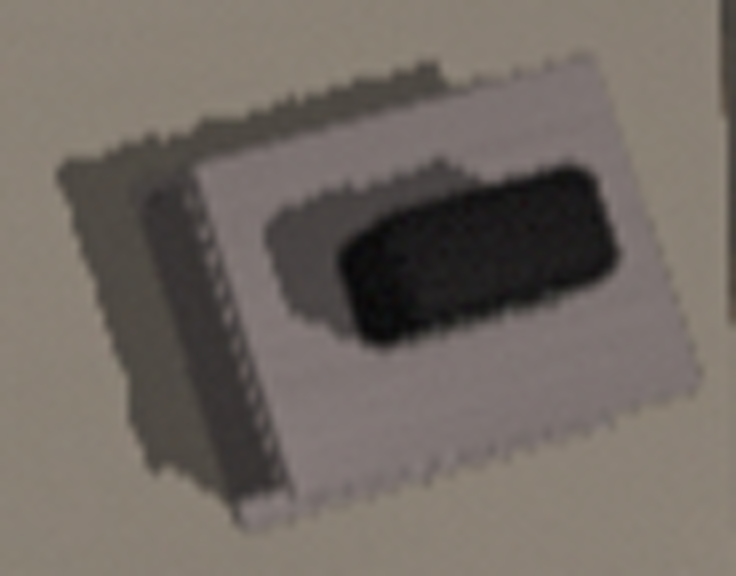

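View pics/st8.png

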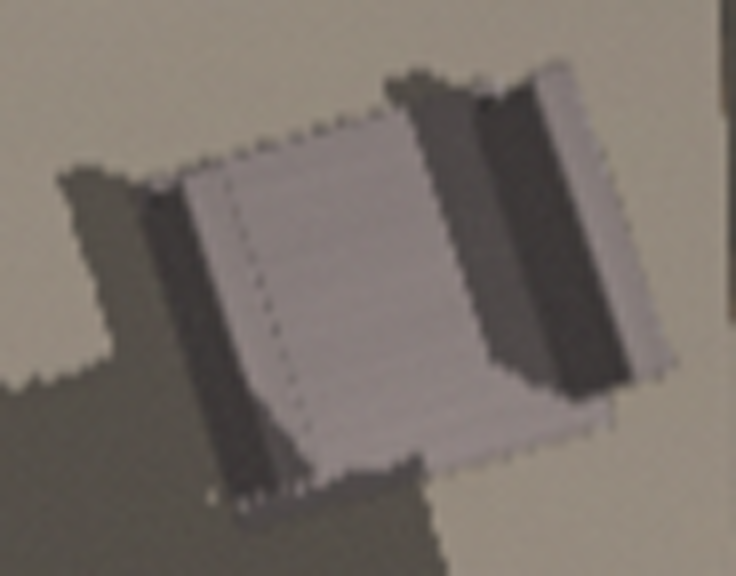

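```bash
python3 - <<'E'
from h import *
np.set_printoptions(precision=4,suppress=True)
p=snap('top')
z=lambda l:(np.array(l)-3.5)/8+[300,190]
v,r=rectfit(p,z([(200,167),(598,57),(703,390),(293,498)]),.076,.09,.11,[.51,-.22,.3]);print('roller0',v,np.degrees(v[2]),r)
v,r=rectfit(p,z([(185,180),(572,66),(676,366),(279,488)]),.07,.084,.108,[.51,-.22,.3]);print('stand',v,np.degrees(v[2]),r)
for v in ([.5154,-.2225,np.radians(17)],[.5137,-.2262,np.radians(17)]):
  c,s=np.cos(v[2]),np.sin(v[2]);w=lambda x,y,zz:[v[0]+c*x-s*y,v[1]+s*x+c*y,zz]
  for h in (.007,.070):print([((proj(p,w(x,y,h))-[300,190])*8+3.5).round(0) for x,y in ([(.042,.054),(.042,-.054),(-.042,-.054),(-.042,.054)] if h>.01 else [(-.05,.054),(-.05,-.054)])])
E
```

```text
roller0 [ 0.5142 -0.2284  0.2771] 15.87878346239248 [-0.8966 -0.6456  0.2861 -0.1875  0.5355  0.242   0.0721  0.5441]
stand [ 0.5156 -0.2245  0.3052] 17.486327519566807 [-0.8163 -0.4132  0.1002 -0.5351  0.5277  0.6406  0.1834  0.264 ]
[array([236., 535.]), array([614., 426.])]
[array([171., 175.]), array([567.,  64.]), array([672., 374.]), array([271., 490.])]
[array([250., 541.]), array([627., 432.])]
[array([186., 182.]), array([581.,  71.]), array([686., 381.]), array([285., 497.])]
```

```bash
python3 - <<'E'
from h import *
plan([.5158,-.2223,.22],np.radians(107.2),4)
E
```

```text
[[0.0003,0.0349,0.0077,0.0,0.0,-0.04],[0.0002,0.0349,0.0077,0.0,0.0,-0.04],[0.0002,0.0349,0.0076,0.0,0.0,-0.05],[0.0003,0.0349,0.0077,0.0,0.01,-0.04]]
end [ 0.5158 -0.2223  0.22  ]
```

>>> play_rows --steps '[[[0.0003, 0.0349, 0, 0, 0, -0.17], [0.0002, 0.0349, 0, 0, 0, 0], [0.0002, 0.0349, 0.01, 0, 0, 0], [0.0003, 0.0349, 0.02, 0, 0, 0], [0, 0, 0.02, 0, 0, 0], [0, 0, 0.025, 0, 0, 0], [0, 0, 0.025, 0, 0, 0], [0, 0, 0.022, 0, 0, 0], [0, 0, 0, 0, 0, 0], [0, 0, 0, 0, 0, 0]]]'

```text
t: 16.5
tcp_pos: [0.5161, -0.2228, 0.1292]
tool_rot: [0.594, 0.805, 0.0, 0.001]
force: [0.7, -0.5, -3.7]
finger_gap: 0.34
```

```bash
python3 - <<'E'
from h import *
np.set_printoptions(precision=4,suppress=True)
s=manip.sense();M=R.from_quat(s['tool_rot']).as_matrix();print(s['t'],s['tcp_pos'],np.degrees(np.arctan2(M[1,1],M[0,1])),s['force'])
plan([.5158,-.2223,.1095],np.radians(107.2),1)
p=snap('wrist','w9.png');p2=snap('top','top9.png');snap('side','side9.png')
a=cv2.imread('pics/w9.png');cv2.imwrite('pics/w9b.png',cv2.resize(a[80:200,140:370],None,fx=3.4,fy=3.4,interpolation=cv2.INTER_CUBIC))
a=cv2.imread('pics/side9.png')[130:210,260:340];cv2.imwrite('pics/sidec9.png',cv2.resize(a,None,fx=7,fy=7,interpolation=cv2.INTER_CUBIC))
E
```

```text
16.5 [ 0.5161 -0.2228  0.1292] 17.1631752111584 [ 0.7089 -0.4665 -3.6831]
[[0.0006,-0.0002,0.0197,0.05,0.06,-0.04]]
end [ 0.5158 -0.2223  0.1095]
```

View pics/w9b.png

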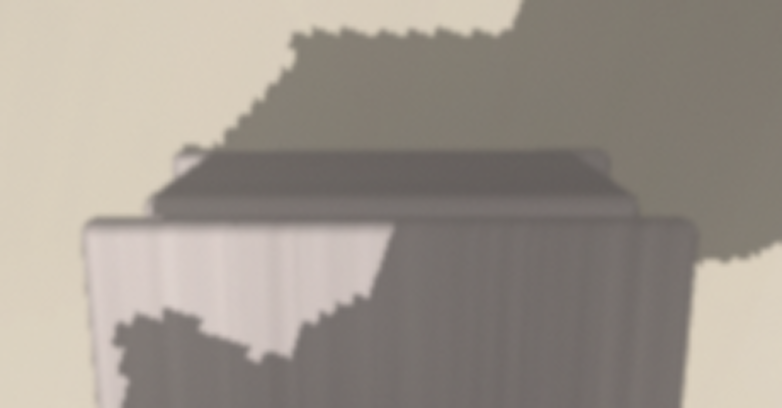

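View pics/sidec9.png

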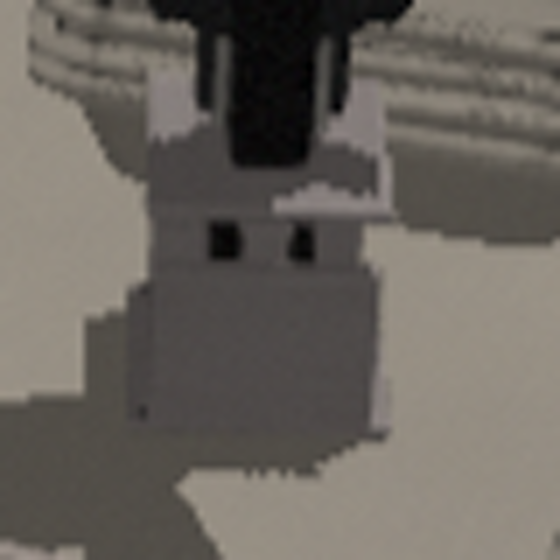

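```bash
python3 - <<'E'
from h import *
np.set_printoptions(precision=4,suppress=True)
p=snap('wrist');s=manip.sense();t=s['tcp_pos'];M=R.from_quat(s['tool_rot']).as_matrix()
f=lambda u,v:(np.array([u,v])-1.2)/3.4+[140,80]
print(t)
for n,a,b,h in [('rail outer',(152,196),(638,196),.070),('rail lower? base',(176,151),(609,151),.006),('plate top',(86,219),(696,219),t[2]-.0386+.006)]:
    A,B=[M.T@(toplane(p,f(*q),h)-t) for q in(a,b)];print(n,A,B,(A+B)/2, np.linalg.norm(A-B))
E
```

```text
[ 0.5161 -0.2228  0.1297]
rail outer [ 0.0544 -0.0411  0.0595] [0.0544 0.0408 0.0596] [ 0.0544 -0.0001  0.0596] 0.08183079215971036
rail lower? base [ 0.0547 -0.0494  0.1235] [0.0548 0.0485 0.1237] [ 0.0547 -0.0005  0.1236] 0.0978162374924741
plate top [ 0.0553 -0.0447  0.0324] [0.0553 0.043  0.0326] [ 0.0553 -0.0008  0.0325] 0.08767628593837164
```

>>> play_rows --steps '[[[0, 0.0006, 0.006, 0, 0, 0], [0, 0, 0.006, 0, 0, 0], [0, 0, 0.004, 0, 0, 0], [0, 0, 0.002, 0, 0, 0], [0, 0, 0.0015, 0, 0, 0], [0, 0, 0.001, 0, 0, 0], [0, 0, 0, 0, 0, 0], [0, 0, 0, 0, 0, 0]]]'

```text
t: 17.7
tcp_pos: [0.5161, -0.2222, 0.1086]
tool_rot: [0.594, 0.805, -0.0, 0.0]
force: [-1.8, 1.0, 2.5]
finger_gap: 0.342
```

```bash
python3 - <<'E'
from h import *
np.set_printoptions(precision=4,suppress=True)
s=manip.sense();M=R.from_quat(s['tool_rot']).as_matrix();print(s['t'],s['tcp_pos'],np.degrees(np.arctan2(M[1,1],M[0,1])),s['force'],s['ft_torque'])
E
```

```text
17.7 [ 0.5161 -0.2222  0.1086] 17.16535138409104 [-1.8423  1.0189  2.5453] [ 0.1244  0.2069 -0.0131]
```

>>> play_rows --steps '[[[0, 0, -0.0005, 0, 0, 0], [0, 0, 0, 0, 0, 0], [0, 0, 0, 0, 0, 0]]]' --squeeze 20

```text
t: 18.08
tcp_pos: [0.5161, -0.2223, 0.1086]
tool_rot: [0.594, 0.805, -0.0, 0.0]
force: [-1.2, 0.6, 1.4]
finger_gap: 0.34
```

>>> play_rows --steps '[[[0, 0, 0, 0, 0, 0], [0, 0, 0, 0, 0, 0], [0, 0, 0, 0, 0, 0], [0, 0, 0, 0, 0, 0], [0, 0, 0, 0, 0, 0], [0, 0, 0, 0, 0, 0]]]' --fingers 1

```text
t: 18.82
tcp_pos: [0.5161, -0.2223, 0.1086]
tool_rot: [0.594, 0.805, 0.0, 0.0]
force: [-0.1, -0.1, -0.1]
finger_gap: 1.002
```

```bash
python3 - <<'E'
from h import *
np.set_printoptions(precision=4,suppress=True)
s=manip.sense();print(s['t'],s['tcp_pos'],s['force'],s['finger_gap'])
p=snap('wrist','w10.png')
a=cv2.imread('pics/w10.png');cv2.imwrite('pics/w10b.png',cv2.resize(a,(800,600)))
E
```

```text
18.825 [ 0.5161 -0.2223  0.1086] [-0.09   -0.0504 -0.1422] 1.0019289520278865
```

View pics/w10b.png

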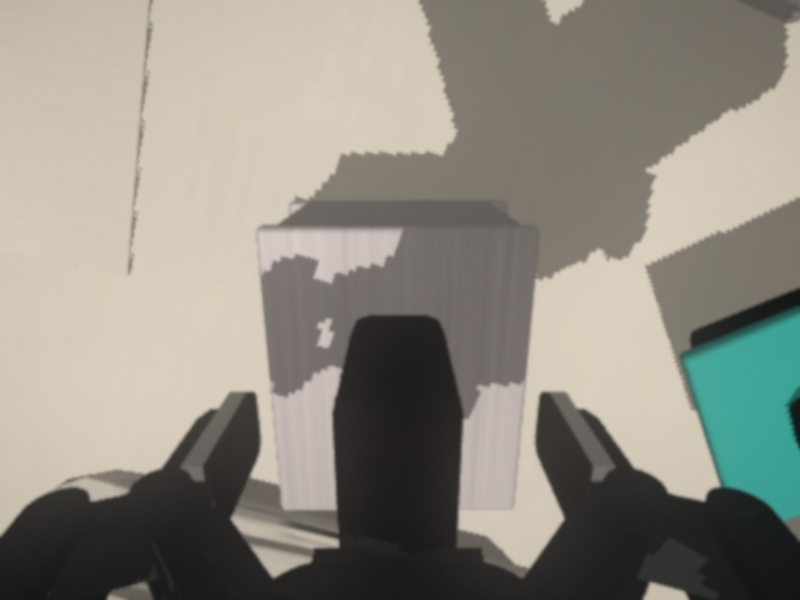

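>>> play_rows --steps '[[[0, 0, -0.01, 0, 0, 0], [0, 0, -0.03, 0, 0, 0], [0, 0, -0.05, 0, 0, 0], [0, 0, -0.05, 0, 0, 0], [0, 0, -0.03, 0, 0, 0], [-0.03, -0.05, 0, 0, 0, 0], [-0.03, -0.05, 0, 0, 0, 0], [-0.03, -0.05, 0, 0, 0, 0], [0, 0, 0, 0, 0, 0], [0, 0, 0, 0, 0, 0]]]' --fingers 1

```text
t: 20.12
tcp_pos: [0.3993, -0.3523, 0.279]
tool_rot: [0.594, 0.804, 0.0, 0.0]
force: [0.5, 0.5, -0.2]
finger_gap: 1.001
```

```bash
python3 - <<'E'
from h import *
np.set_printoptions(precision=4,suppress=True)
s=manip.sense();print(s['t'],s['tcp_pos'],s['force'],s['finger_gap'])
p=snap('top','top11.png');snap('side','side11.png')
a=cv2.imread('pics/top11.png')[100:280,120:420];cv2.imwrite('pics/topc11.png',cv2.resize(a,None,fx=2.6,fy=2.6,interpolation=cv2.INTER_CUBIC))
a=cv2.imread('pics/side11.png')[110:300,170:370];cv2.imwrite('pics/sidec11.png',cv2.resize(a,None,fx=3.1,fy=3.1,interpolation=cv2.INTER_CUBIC))
a=cv2.imread('pics/top11.png')[190:262,300:392];cv2.imwrite('pics/st11.png',cv2.resize(a,None,fx=8,fy=8,interpolation=cv2.INTER_CUBIC))
E
```

```text
20.125 [ 0.3993 -0.3523  0.279 ] [ 0.4701  0.4812 -0.159 ] 1.0013645584846265
```

View pics/sidec11.png

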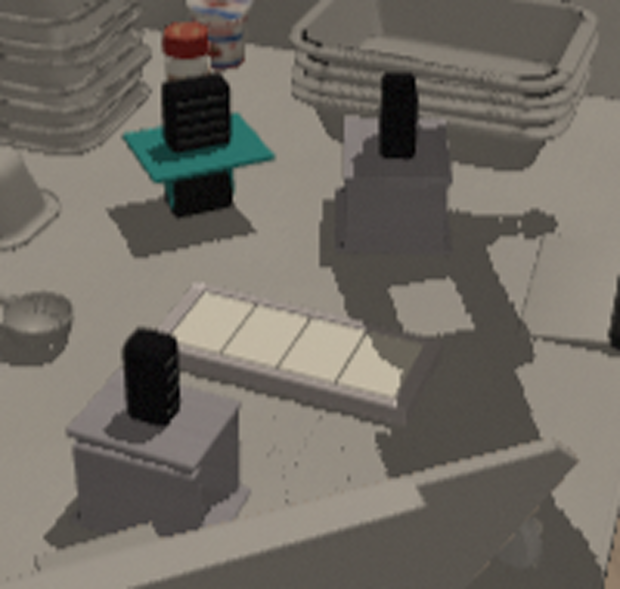

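View pics/topc11.png

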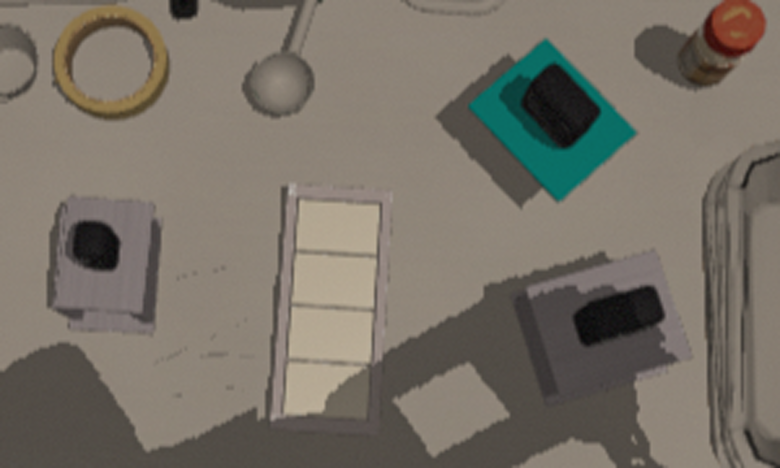

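View pics/st11.png

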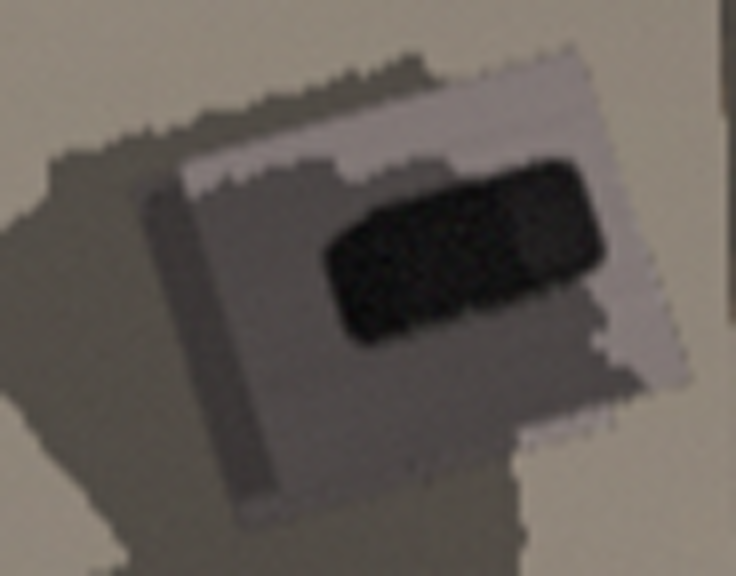

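```bash
python3 - <<'E'
from h import *
np.set_printoptions(precision=4,suppress=True)
p=snap('top')
z=lambda l:(np.array(l)-3.5)/8+[300,190]
v,r=rectfit(p,z([(182,160),(578,47),(690,378),(278,491)]),.076,.09,.11,[.51,-.22,.3]);print('roller',v,np.degrees(v[2]),r)
a=cv2.imread('pics/side11.png')[195:250,215:315];cv2.imwrite('pics/t11.png',cv2.resize(a,None,fx=8,fy=8,interpolation=cv2.INTER_CUBIC))
E
```

```text
roller [ 0.5165 -0.2242  0.2888] 16.546638802198014 [-0.8385 -0.5204  0.4055 -0.2667  0.2216  0.2357  0.21    0.5101]
```

View pics/t11.png

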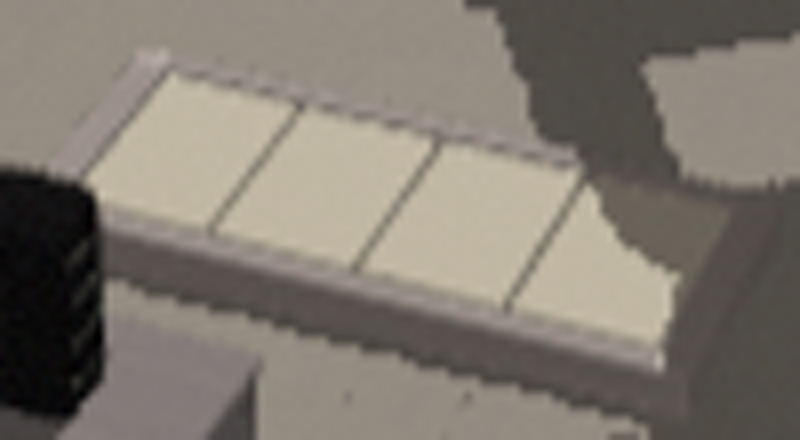

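The roller measures (0.5165, -0.2242, 16.5°) in the top view and the stand (0.5156, -0.2245, 17.5°). That is about 1 mm and 1° apart, within the measuring error. All four tiles sit flush, so I'm handing in.

```bash
python3 -c "
from station import manip
print(manip.sign_off())"
```

```text
the job is handed in; nothing more can be done
None
```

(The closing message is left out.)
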